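# Tip the steel case's lid shut and press its catch home

## Task

Close the small grey steel case that stands open nearest the robot: from behind, push its lid gently over past upright until its own weight takes it, and let it swing down by itself, hands off. Its catch stops it just short of closed: then press down on the middle of the lid's front edge until the catch has snapped and the lid is fully home, keep pressing there for a second with about 15 N, and let go. Do not strain or slam anything, and leave the things around it alone.

Things in the scene. Friction and masses are not known exactly. Their poses are not given: they have to be found in the camera images.
- case: Small grey sheet-steel case, fixed, nearest the robot (the smaller of two open ones). Box 150 (its x) x 220 (its y) x 62 mm high, wall 3 mm, on a wooden board 4 to 22 mm thick. Origin: centre of its underside (on the board); -x is its front with a sprung roller catch in the middle, hinge along the +x side, z up. Over 30 N on case or lid dents it; over 15 N while the lid stands open strains the hinge. 
- case_lid (a joint): Lid angle: 0 fully home, 1.57 upright, more = leaning back (rests against a stop at 1.8, where it starts). A little friction in the hinge; 1 to 2 N at the edge move it; pushed forward it falls by itself from somewhere between 1.25 and 1.05 (weight unknown), down in 1 to 3 s, and rests on the catch at about 0.06. Roughly 10 N on the front edge snap the catch; then a rigid stop at 0.
- hinge_line (a point): Middle of the hinge line at the case's back rim, 62 mm above the case's underside, 77 mm along the case's +x from its origin. The hinge runs along the case's y.
- lid_edge (a point): Middle of the lid's outer front edge. The lid is a shallow cover: 154 mm from hinge line to front edge, 224 mm wide, 28 mm deep; this point lies 154 mm out and 28 mm off the hinge line, on the outer face, 90 mm above the case's underside when home. Axes turn with the lid: -x from hinge to front edge, z out of the outer face (up when shut, to the back when open).
- lid_press (a point): Spot to press on: on the lid's outer face, in the middle, 20 mm behind its front edge (a flat face with ribs about 1 mm high). Axes as for lid_edge.
- sanding_block: Bystander: brown sanding block 60 x 110 x 35 mm lying to the left of the case; origin at the centre of its underside.
- thinner_bottle: Bystander: squeeze bottle with a pointed cap, 52 mm across, 151 mm tall, standing to the left of the case, farther back; origin at the centre of its underside.
- pliers: Bystander: pliers 56 x 175 x 13 mm lying behind and to the right of the case; origin at the centre of the underside.

How it is judged:
On the way, in this order (a step that is already met when the one before it is completed fails the run):
1. the lid has swung down on to its catch and the robot is not touching it (value of joint case_lid below 0.15 rad and velocity of joint case_lid above -0.1 rad/s and not (contact force between any of the fingers, the arm and case above 0.5 N)), for 0.2 s.
2. the lid is home and the fingers keep pressing it in the middle of its front edge (within 30 mm of lid_press) with at least 10 N for 0.6 s (value of joint case_lid below 0.012 rad and contact force between the fingers and case above 10 N and horizontal distance between the grasp point and lid_press below 0.03 m), for 0.6 s.
At the end, for the whole second after the job is handed in: The lid is fully home (angle below 0.012 rad), held by its catch and at rest (below 0.02 rad/s), and the bystanders are at rest (value of joint case_lid below 0.012 rad and velocity of joint case_lid between -0.02 and 0.02 rad/s and linear speed of each of sanding_block, thinner_bottle, pliers below 0.02 m/s); the robot touches nothing.
It fails at once if more than 30 N on the case or its lid (contact force between any of the fingers, the arm and case above 30 N).
It fails at once if more than 15 N on the case or lid while the lid is still open (angle above 0.85) (value of joint case_lid above 0.85 rad and contact force between any of the fingers, the arm and case above 15 N).
It fails at once if the lid is led down by hand instead of falling by itself (touched with more than 1 N at angles from 0.2 to 0.85) (value of joint case_lid between 0.2 and 0.85 rad and contact force between any of the fingers, the arm and case above 1 N).
It fails at once if the lid is slammed (closing faster than 3 rad/s) (value of joint case_lid above 0.1 rad and velocity of joint case_lid below -3 rad/s).
It fails at once if a bystander (sanding block, bottle or pliers) is moved more than 15 mm (distance of any of sanding_block, thinner_bottle, pliers from where it was at the start of the episode above 0.015 m).
It also fails if it takes over 69 s, if anything falls off the work surface, if the arm or the gripper's body presses on something with over 40 N, if the wrist force passes 120 N, or if a joint passes its speed limit or range.

## Robot

A 7-joint arm with a two-finger parallel gripper is mounted at the origin on a cart in front of the work surface, level with it; the furniture and walls round the work are solid. World frame = base frame: x ahead of the robot, y to its left, z up, the work surface at z = 0. Lengths are in m, angles in rad, forces in N, time in s.
With the tool pointing down it reaches from about 0.35 to 0.9 m from the base axis. Payload 7.2 kg.
Tool frame: the origin (TCP) lies at the very end of the fingers, on their centre line; the grasp point (between the pads) lies 19 mm behind it (r.tcp_to_grasp is the distance from the TCP to the grasp point, in m); z points along the fingers, y is the line along which they close (so a half turn about z gives the same grasp; the last joint's range is limited). The gripper opens to 88 mm and grips with 3 to 60 N. Pads are 20 mm wide; open, the fingers measure 115 mm over their backs; the gripper's body (75 mm by 178 mm) begins 61 mm behind the grasp point.
Start: joints at [1.116, 0.411, -0.013, 1.596, 0.006, 1.134, -0.082], TCP at [0.236, -0.579, 0.223] pointing down, gripper open.
Joint ranges: [-2.95, 2.95], [-0.29, 1.99], [-1.47, 1.44], [0.14, 2.54], [-1.03, 4.17], [0.13, 1.85], [-2.86, 2.86]. Speed limits (rad/s): [2.39, 2.39, 3.01, 3.01, 3.14, 3.14, 3.14].

## Interface

Orientations are given as [roll, pitch, yaw] about the fixed x, y, z axes, in that order (R = Rz(yaw) Ry(pitch) Rx(roll)).
In Python, from cell import read_state, camera, job, r gives the robot as it stands.
- The arm moves only by the tool apply_moves, never from a script. Its arguments are lists of equal length, an entry for each row: "linear": the shift along the tool's x, y, z in mm, a list of three; "turn": the turn about the tool's z in degrees. A call has 1 to 10 rows; each row is the pose to reach, as a shift and turn from the pose commanded when the call began, along the tool's axes at that moment; what a row does not reach only later rows make up. A row lasts 1/8 s, in which the tool goes at most 62.5 mm and 10.7 degrees, less where a joint would pass 70% of its speed; a pose out of reach is approached as far as the arm can. A call with a gripper value outside its range is refused whole. "gripper" is the finger opening in mm, from 0 to 87.8, set as the call begins (left out, the last holds). The fingers move at their own pace and stop on an object; the grip force is fixed at half the most. Time passes only in rows, so rows that repeat a pose let the fingers close. It gives the time, the measured TCP pose, the force, the opening and the grip force at its end, in the units of the state.
- read_state(): the state, without advancing time (a new reading comes with each control period).
- camera(name): name is "scene" or "top"; returns a dict with "image" (480x640x3 uint8, red, green, blue), "depth" (480x640 float32, m along the optical axis (not along the pixel's ray), 0 where there is no reading), "fov_y" (degrees; the focal length in pixels is half the picture's height over the tangent of half this angle, whatever the lens; pixels are square), "cx", "cy" (the principal point, pixels), "k1" (the pictures are not rectified: a ray, as slopes to the right and down, at radius r is drawn at 1 + k1 r^2 times it, then the intrinsics apply), "position" and "orientation" of the camera in the world. Camera axes: x right, y down, z forward; pixel columns grow to the right and rows downward; lengths in m; the calibration is good to about 2 mm. A picture is of the moment at which its call begins.
- job.job_done(): hands the job in; it is judged then, once.
The state is a dict: "t": time; "qpos": joint angles; "joint_velocities": joint speeds; "joint_torque": joint torques, N m; "position": TCP position; "orientation": TCP orientation; "force": force on the tool from outside, world axes, zero at the start; "torque": the same for the moment, N m; "opening": finger opening in m; "finger_force": force on a finger pad.
Only numpy, scipy, OpenCV 4.12 (cv2) and the standard library are available. Lean on these libraries where they do the work, as an engineer would, in place of code of your own. Each camera call takes 0.05 s, during which the arm holds its last target. There are 200 camera calls.

## Working session

There is one attempt and no reset: what is moved stays moved. The work goes in short steps, Python scripts to look and compute and a tool call to move; the robot and the scene stay as the last step left them, time stands still between calls to the robot, and variables do not carry over. Pictures are saved under pics/ and viewed, at most 10 in all, crops included, and the job is handed in when it is done.

Besides the shell and the picture viewer there is one more tool, called after "Request:" in YAML: its name, and indented under it one key for each argument. apply_moves: Moves the arm, as the interface text tells. Its arguments: {"type":"object","properties":{"linear":{"type":"array"},"turn":{"type":"array"},"gripper":{"type":"number"}},"required":["linear","turn"]}

```bash
mkdir -p pics; ls
cat > h.py <<'E'
import numpy as np, cv2
from scipy.spatial.transform import Rotation as Ro
from cell import read_state, camera, job, r
def cam(n):
    c=camera(n); np.savez(f'{n}.npz',**c); return c
def pts(c):
    "world point per pixel from depth"
    f=240/np.tan(np.radians(c['fov_y'])/2)
    K=np.array([[f,0,c['cx']],[0,f,c['cy']],[0,0,1.]])
    v,u=np.mgrid[:480,:640]
    p=cv2.undistortPoints(np.stack([u,v],-1).reshape(-1,1,2).astype(float),K,np.array([float(c['k1']),0,0,0,0])).reshape(480,640,2)
    o=np.array(c['orientation'])
    R=o if o.shape==(3,3) else Ro.from_euler('xyz',o).as_matrix()
    d=np.dstack([p,np.ones((480,640))])*np.asarray(c['depth'])[...,None]
    return d@R.T+np.array(c['position'])
E
python3 - <<'E'
from h import *
for n in('scene','top'):
    c=cam(n); cv2.imwrite(f'pics/{n}1.png',c['image'][...,::-1]); print(n,{k:v for k,v in c.items() if k not in('image','depth')},(c['depth']==0).mean())
s=read_state();print(s)
E
```

```text
pics
scene {'fov_y': 51.7478648592831, 'cx': 331.5644084698174, 'cy': 237.96226809081793, 'k1': -0.034466849132495134, 'position': array([ 0.02256113, -0.15025983,  0.6910848 ]), 'orientation': array([-2.32077944,  0.01538535, -0.86727373])} 0.005426432291666667
top {'fov_y': 57.49157537994356, 'cx': 322.61933366549175, 'cy': 236.08286864007857, 'k1': -0.10798009183777331, 'position': array([0.43391466, 0.26095775, 1.01778982]), 'orientation': array([-3.04973678,  0.01416528, -1.54813594])} 0.004117838541666667
{'t': 0.1, 'qpos': array([ 1.11579243,  0.41177192, -0.01268215,  1.59692382,  0.00560183,
        1.13429678, -0.08222326]), 'joint_velocities': array([ 1.43828243e-04, -1.30982142e-03, -1.91810735e-04, -1.47133459e-03,
       -3.62678674e-05, -1.00359321e-03, -6.98590264e-05]), 'joint_torque': array([ 2.52123151e-03, -5.89092171e+01,  6.43441435e-01, -2.91709059e+01,
       -5.38056018e-02,  1.44468423e-02,  6.39737164e-05]), 'position': array([ 0.23555397, -0.5784437 ,  0.22193819]), 'orientation': array([-3.14023273e+00,  1.09697235e-04,  3.86778127e-01]), 'force': array([-0.90479121, -0.4465249 ,  0.30513093]), 'torque': array([-0.02328464, -0.02580079,  0.02153865]), 'finger_force': 0.0, 'opening': 0.08796991243326195}
```

View pics/scene1.png

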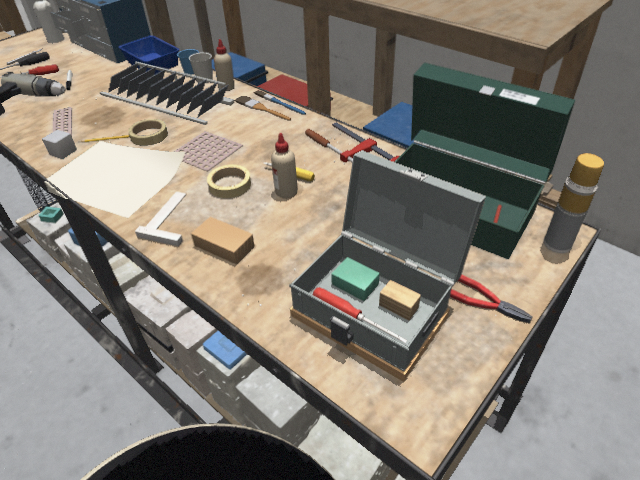

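View pics/top1.png

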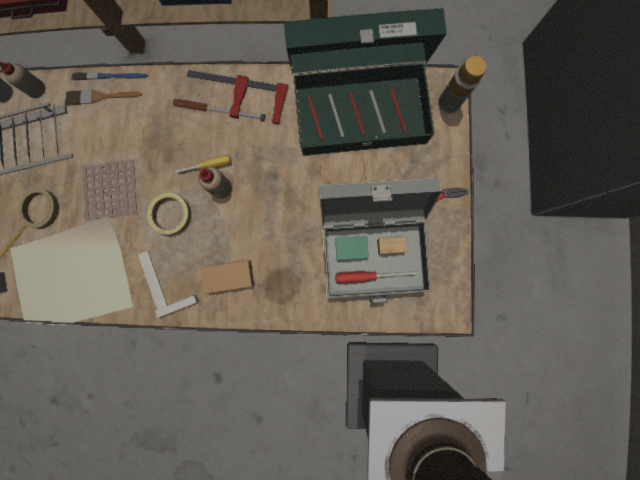

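The scene view shows the open grey case at about (375,290), with its lid at about (410,220). The sanding block is at (222,240), the bottle at (284,170) and the pliers at (490,300). In the top view the case is at about (375,260) with its lid top edge near row 190. The green box, behind it, is at (360,110). Next I'll measure.

Run:
```python
from h import *
np.set_printoptions(precision=3,suppress=True)
c=dict(np.load('top.npz')); P=pts(c)
print('top: table', P[300,290],P[240,290],' interior')
for n,(u,v) in dict(rimFL=(328,297),rimFR=(427,292),backL=(326,231),backR=(424,224),lidTL=(321,186),lidTR=(438,181),lidmid=(380,183),greenfront=(365,146),greenFL=(302,152),greenFR=(430,142),behind=(380,165),pl=(455,193),block=(227,277),bottle=(208,175),spray=(470,70),catch=(377,300)).items(): print(n,P[v,u], P[v-3:v+4,u-3:u+4,2].max())
c=dict(np.load('scene.npz')); Q=pts(c)
print('scene')
for n,(u,v) in dict(TL=(353,158),TR=(481,203),BL=(346,232),BR=(459,278),mid=(410,220),tmid=(415,180),backL=(352,240),backR=(450,286),FL=(296,295),FR=(408,357),boardF=(404,374),green=(480,215),gTop=(460,205)).items(): print(n,Q[v,u])
# lid inner plane fit
m=Q[175:260:3,360:450:3].reshape(-1,3); m=m[(m[:,2]>.1)]
for _ in range(5):
    ce=m.mean(0); n=np.linalg.svd(m-ce)[2][2]; d=abs((m-ce)@n); m=m[d<max(.004,1.5*np.median(d))]
print('plane',ce,n,len(m),'ang',np.arcsin(n[2]),np.degrees(np.arctan2(n[1],n[0])))
# column profiles of top cloud at the case's mid y
for u in (350,375,400): print(u,[tuple(np.round(P[v,u],3)) for v in range(140,240,6)])
```

```text
top: table [0.377 0.349 0.004] [ 0.517  0.354 -0.003]  interior
rimFL [0.39  0.262 0.081] 0.08583862736819248
rimFR [ 0.402  0.032 -0.002] 0.08454281465646518
backL [0.535 0.27  0.04 ] 1.0177898180556535
backR [0.551 0.058 0.082] 0.08800159821449094
lidTL [0.598 0.279 0.23 ] 0.23028764394853407
lidTR [0.613 0.063 0.228] 0.23196923288804294
lidmid [0.607 0.171 0.227] 1.0177898180556535
greenfront [0.737 0.183 0.028] 0.06218761058363631
greenFL [0.719 0.329 0.031] 1.0177898180556535
greenFR [0.76  0.025 0.   ] 0.0401376172058997
behind [0.7   0.145 0.001] 0.0035228471831876274
pl [ 0.635 -0.032  0.008] 1.0177898180556535
block [0.427 0.491 0.034] 0.03892486402697071
bottle [0.638 0.518 0.131] 0.13991851555466683
spray [ 0.845 -0.01   0.206] 0.20595570146974895
catch [0.386 0.157 0.079] 0.08258586378371024
scene
TL [0.57  0.277 0.226]
TR [0.598 0.056 0.226]
BL [0.541 0.267 0.086]
BR [0.642 0.079 0.008]
mid [0.587 0.165 0.14 ]
tmid [0.574 0.158 0.234]
backL [0.537 0.25  0.079]
backR [0.55  0.056 0.082]
FL [0.388 0.25  0.062]
FR [0.415 0.043 0.047]
boardF [0.402 0.039 0.02 ]
green [0.61  
[... 2438 characters left out ...]
p.float64(0.689), np.float64(0.097), np.float64(0.001)), (np.float64(0.674), np.float64(0.097), np.float64(0.002)), (np.float64(0.61), np.float64(0.133), np.float64(0.226)), (np.float64(0.598), np.float64(0.134), np.float64(0.229)), (np.float64(0.598), np.float64(0.124), np.float64(0.169)), (np.float64(0.592), np.float64(0.119), np.float64(0.138)), (np.float64(0.585), np.float64(0.113), np.float64(0.103)), (np.float64(0.576), np.float64(0.11), np.float64(0.08)), (np.float64(0.562), np.float64(0.11), np.float64(0.084)), (np.float64(0.549), np.float64(0.11), np.float64(0.083)), (np.float64(0.543), np.float64(0.101), np.float64(0.026)), (np.float64(0.529), np.float64(0.101), np.float64(0.027))]
```

```bash
cat >> h.py <<'E'
def mv(target,yaw=None,tgt0=None):
    "shift in mm along tool axes / turn deg to reach target from present pose"
    s=read_state(); R=Ro.from_euler('xyz',s['orientation']).as_matrix()
    d=R.T@(np.array(target)-s['position'])*1000
    t=0 if yaw is None else np.degrees(s['orientation'][2]-yaw)
    return np.round(d,1),round(t,1)
E
python3 - <<'E'
from h import *
np.set_printoptions(precision=3,suppress=True)
c=dict(np.load('top.npz')); P=pts(c)
for u,v in [(535,205),(540,150),(600,100),(535,50),(570,210),(500,200),(300,50),(430,30),(350,40)]: print(u,v,P[v,u])
print(mv([.68,.172,.40],.07), mv([.45,-.2,.40],.07))
E
```

```text
535 205 [ 0.747 -0.598 -0.761]
540 150 [ 0.967 -0.6   -0.7  ]
600 100 [ 1.01  -0.599 -0.269]
535 50 [ 1.408 -0.601 -0.691]
570 210 [ 0.711 -0.688 -0.645]
500 200 [ 0.776 -0.471 -0.824]
300 50 [0.93  0.335 0.111]
430 30 [0.9   0.079 0.254]
350 40 [0.875 0.23  0.252]
(array([ 694.7, -527.6, -177.4]), np.float64(18.2)) (array([ 341.3, -269.8, -177.7]), np.float64(18.2))
```

Request:
apply_moves:
  linear:
    - [10,-8,-40]
    - [40,-30,-80]
    - [80,-60,-110]
    - [120,-91,-140]
    - [160,-122,-165]
    - [200,-152,-178]
    - [245,-186,-178]
    - [290,-220,-178]
    - [335,-255,-178]
    - [380,-289,-178]
  turn: [0,2,5,8,11,14,18,18,18,18]
  gripper: 0

```text
t: 1.35
position: [0.4791, -0.1661, 0.4005]
orientation: [3.141, 0.0, 0.072]
force: [1.0, -1.0, 0.4]
opening: 0.0005
finger_force: 0.0
```

Run:
```python
from h import *
s=read_state();print(s['t'],s['position'],s['orientation'],s['opening'],s['qpos'],s['force'])
print(mv([.68,.172,.40],.07))
```

```text
1.35 [ 0.47912016 -0.166143    0.40051786] [3.14149185e+00 1.96966661e-04 7.24493022e-02] 0.0004910988077374937 [ 0.50636903  0.1225365  -0.30209009  1.57191437  0.03678011  1.4528797
 -1.29627161] [ 1.03525778 -1.00137181  0.40197818]
(array([ 224.8, -322.7,    0.4]), np.float64(0.1))
```

Request:
apply_moves:
  linear:
    - [28,-40,0]
    - [60,-85,0]
    - [92,-131,0]
    - [124,-177,0]
    - [156,-223,0]
    - [188,-269,0]
    - [212,-305,0]
    - [225,-323,0]
    - [225,-323,40]
    - [225,-323,80]
  turn: [0,0,0,0,0,0,0,0,0,0]

```text
t: 2.6
position: [0.6796, 0.1713, 0.319]
orientation: [-3.141, 0.0, 0.073]
force: [0.7, -0.7, 0.5]
opening: 0.0004
finger_force: 0.0
```

Run:
```python
from h import *
np.set_printoptions(precision=4,suppress=True)
s=read_state();print(s['t'],s['position'],s['orientation'],s['qpos'],s['force'])
print(mv([.66,.172,.195],.07))
a=cam('scene');b=cam('top')
cv2.imwrite('pics/2.png',np.hstack([a['image'][60:400,240:640],b['image'][60:400,220:620]])[...,::-1])
```

```text
2.6 [0.6796 0.1713 0.319 ] [-3.1415  0.0004  0.0735] [-0.0477  0.5338 -0.4506  1.2208  0.2253  1.4356 -1.9705] [ 0.6562 -0.6502  0.4808]
(array([-19.4,  -2.1, 124. ]), np.float64(0.2))
```

View pics/2.png

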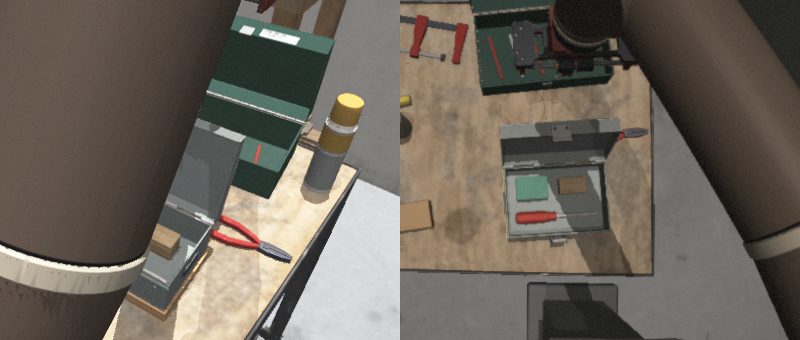

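The left half (scene view) is mostly blocked by the arm, and the lid is still open at (215,180). The right half (top view) shows the gripper high up behind the lid at about (560,50), offset by parallax, with nothing disturbed. I'll descend behind the lid.

Request:
apply_moves:
  linear:
    - [0,-2,40]
    - [0,-2,80]
    - [0,-2,115]
    - [-5,-2,124]
    - [-15,-2,124]
    - [-25,-2,124]
    - [-30,-2,124]
    - [-35,-2,124]
    - [-40,-2,124]
    - [-40,-2,124]
  turn: [0,0,0,0,0,0,0,0,0,0]

```text
t: 3.95
position: [0.6394, 0.1697, 0.1968]
orientation: [3.142, -0.0, 0.073]
force: [-0.3, -0.4, 0.1]
opening: 0.0005
finger_force: 0.0
```

Request:
apply_moves:
  linear:
    - [-4,0,0]
    - [-8,0,0]
    - [-12,0,0]
    - [-16,0,0]
    - [-20,0,0]
    - [-24,0,0]
    - [-28,0,0]
    - [-32,0,0]
    - [-36,0,0]
    - [-40,0,0]
  turn: [0,0,0,0,0,0,0,0,0,0]

```text
t: 5.2
position: [0.5993, 0.1668, 0.1966]
orientation: [3.142, 0.0, 0.073]
force: [1.5, -0.0, 1.7]
opening: 0.0003
finger_force: 0.6
```

```bash
cat > look.py <<'E'
from h import *
import sys
np.set_printoptions(precision=4,suppress=True)
s=read_state();print(s['t'],s['position'],s['force'])
a=cam('scene');b=cam('top')
if len(sys.argv)>1: cv2.imwrite(f'pics/{sys.argv[1]}.png',np.hstack([a['image'][60:400,240:640],b['image'][60:400,220:620]])[...,::-1])
for n,c in(('scene',a),('top',b)):
    P=pts(c)
    X=(P-[.547,.167,.083])@np.array([[.9976,-.07,0],[.07,.9976,0],[0,0,1]])  # case axes from hinge
    m=(X[...,1]>-.115)&(X[...,1]<-.06)&(X[...,0]>-.17)&(X[...,0]<.08)&(X[...,2]>.01)&(X[...,2]<.16) if n=='scene' else (abs(X[...,1])>.06)&(abs(X[...,1])<.11)&(X[...,0]>-.17)&(X[...,0]<.08)&(X[...,2]>.01)&(X[...,2]<.17)
    q=X[m]
    if len(q)<20: print(n,'few');continue
    i=np.argsort(q[:,2])[-max(5,len(q)//20):]
    print(n,len(q),'top pts x,z',q[i][:,[0,2]].mean(0),'x range',np.percentile(q[:,0],[2,98]))
E
python3 look.py 3
```

```text
5.2 [0.5993 0.1668 0.1966] [ 1.5192 -0.0159  1.6701]
scene 2483 top pts x,z [0.0199 0.1518] x range [0.0079 0.0377]
top 545 top pts x,z [0.0182 0.1552] x range [0.0075 0.0377]
```

View pics/3.png

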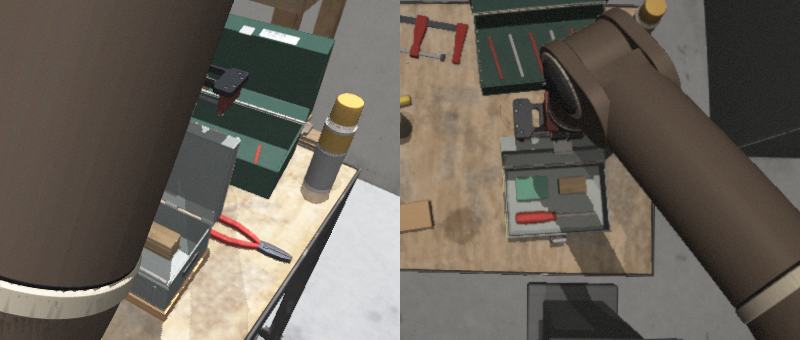

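The lid is in contact and moving, now at about 1.69 rad by its rim. The gripper is seen behind it at (545,115), with nothing else touched. I'll push on.

Request:
apply_moves:
  linear:
    - [-4,0,0]
    - [-8,0,0]
    - [-12,0,0]
    - [-16,0,0]
    - [-20,0,0]
    - [-24,0,0]
    - [-28,0,0]
    - [-32,0,0]
    - [-36,0,0]
    - [-40,0,0]
  turn: [0,0,0,0,0,0,0,0,0,0]

```text
t: 6.55
position: [0.5594, 0.1638, 0.1966]
orientation: [3.141, 0.0, 0.073]
force: [1.0, -0.3, 1.3]
opening: 0.0006
finger_force: 0.4
```

```bash
python3 look.py
```

```text
6.55 [0.5594 0.1638 0.1966] [ 0.9619 -0.311   1.3115]
scene 1962 top pts x,z [-0.0143  0.1537] x range [-0.0352  0.0243]
top 542 top pts x,z [-0.0154  0.1566] x range [-0.0378  0.024 ]
```

Request:
apply_moves:
  linear:
    - [-3,0,0]
    - [-6,0,0]
    - [-9,0,0]
    - [-12,0,0]
    - [-15,0,0]
    - [-18,0,0]
    - [-20,0,0]
    - [-22,0,0]
    - [-22,0,0]
    - [-22,0,0]
  turn: [0,0,0,0,0,0,0,0,0,0]

```text
t: 7.9
position: [0.5379, 0.1623, 0.1966]
orientation: [3.142, 0.0, 0.073]
force: [-0.0, 0.1, 1.4]
opening: 0.0003
finger_force: 0.0
```

```bash
python3 look.py
```

```text
7.9 [0.5379 0.1623 0.1966] [-0.0321  0.123   1.3836]
scene 1590 top pts x,z [-0.0411  0.1494] x range [-0.0632  0.0221]
top 761 top pts x,z [-0.0422  0.1511] x range [-0.0639  0.0217]
```

Request:
apply_moves:
  linear:
    - [0,0,0]
    - [0,0,0]
  turn: [0,0]

```text
t: 8.25
position: [0.5378, 0.1624, 0.1966]
orientation: [-3.142, 0.0, 0.073]
force: [-0.8, 0.3, -0.2]
opening: 0.0006
finger_force: 0.0
```

```bash
python3 look.py
```

```text
8.25 [0.5378 0.1624 0.1966] [-0.8262  0.3361 -0.2493]
scene 1577 top pts x,z [-0.0412  0.1495] x range [-0.0632  0.0225]
top 762 top pts x,z [-0.0419  0.1515] x range [-0.064   0.0219]
```

Not falling yet, so I'll nudge a little more.

Request:
apply_moves:
  linear:
    - [-2,0,0]
    - [-4,0,0]
    - [-6,0,0]
    - [-8,0,0]
    - [-8,0,0]
  turn: [0,0,0,0,0]

```text
t: 8.98
position: [0.5297, 0.1618, 0.1967]
orientation: [3.141, -0.0, 0.073]
force: [0.1, -0.8, 1.0]
opening: 0.0001
finger_force: 0.0
```

```bash
python3 look.py
```

```text
8.975 [0.5297 0.1618 0.1967] [ 0.072  -0.8226  1.0258]
scene 1410 top pts x,z [-0.0519  0.1459] x range [-0.0734  0.021 ]
top 861 top pts x,z [-0.0543  0.147 ] x range [-0.0752  0.0206]
```

Request:
apply_moves:
  linear:
    - [0,0,0]
    - [0,0,0]
    - [0,0,0]
  turn: [0,0,0]

```text
t: 9.45
position: [0.5299, 0.1617, 0.1966]
orientation: [3.142, 0.0, 0.073]
force: [-0.7, 0.2, 1.0]
opening: 0.0003
finger_force: 0.0
```

```bash
python3 look.py
```

```text
9.45 [0.5299 0.1617 0.1966] [-0.749   0.1964  1.049 ]
scene 1200 top pts x,z [-0.0666  0.1398] x range [-0.0871  0.0147]
top 1052 top pts x,z [-0.0697  0.1396] x range [-0.0895  0.0183]
```

It's falling by itself now. I'll lift away while it swings down.

Request:
apply_moves:
  linear:
    - [0,0,0]
    - [0,0,0]
    - [0,0,-10]
    - [0,0,-20]
    - [0,0,-20]
    - [0,0,-20]
    - [0,0,-20]
    - [0,0,-20]
    - [0,0,-20]
    - [0,0,-20]
  turn: [0,0,0,0,0,0,0,0,0,0]

```text
t: 10.8
position: [0.5299, 0.1617, 0.2166]
orientation: [3.142, 0.0, 0.073]
force: [-0.1, 0.3, 0.0]
opening: 0.0005
finger_force: 0.0
```

```bash
python3 look.py 4
```

```text
10.8 [0.5299 0.1617 0.2166] [-0.1094  0.277   0.0151]
scene 3185 top pts x,z [-0.1398  0.0364] x range [-0.1514 -0.0007]
top 2352 top pts x,z [-0.1361  0.0386] x range [-0.1468 -0.0062]
```

View pics/4.png

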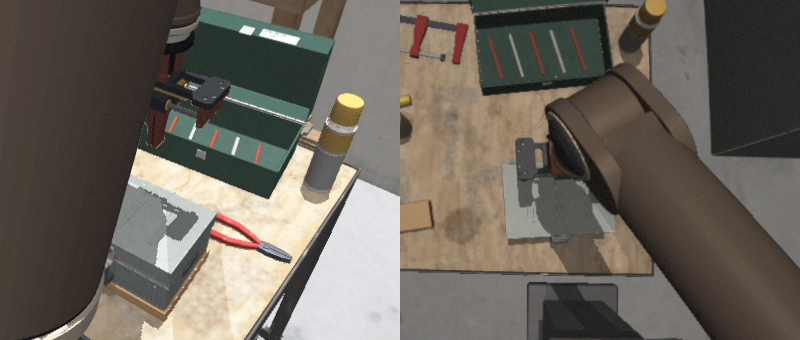

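The lid is down on its catch, seen in the top half around (560,200), with the gripper hovering clear. Next I'll measure the lid corners from the top depth.

Run:
```python
from h import *
np.set_printoptions(precision=4,suppress=True)
b=dict(np.load('top.npz'));P=pts(b)
m=(P[...,2]>.098)&(P[...,2]<.135)&(P[...,0]>.33)&(P[...,0]<.6)&(P[...,1]>0)&(P[...,1]<.33)
n,l,st,_=cv2.connectedComponentsWithStats(m.astype(np.uint8)); k=1+st[1:,4].argmax()
q=P[l==k]; c=(.547,.167)
X=(q[:,:2]-c)@np.array([[.9976,-.07],[.07,.9976]])
print(len(q),'x',np.percentile(X[:,0],[.5,1,99,99.5]),'y',np.percentile(X[:,1],[.5,1,50,99,99.5]))
# front edge line
yb=np.arange(-.09,.1,.02); e=np.array([(y,X[abs(X[:,1]-y)<.01,0].min()) for y in yb]);print(e.T)
f=X[:,0]<-.12; print('front z',q[f,2].mean(), 'plane', np.polyfit(X[:,0],q[:,2],1))
print(mv([.413,.158,.17],.07))
```

```text
5686 x [-0.1492 -0.1483 -0.0067 -0.0024] y [-0.1108 -0.1076  0.0159  0.1087  0.1095]
[[-0.09   -0.07   -0.05   -0.03   -0.01    0.01    0.03    0.05    0.07
   0.09  ]
 [-0.1485 -0.1491 -0.1483 -0.1488 -0.1526 -0.1515 -0.1498 -0.1491 -0.1503
  -0.1492]]
front z 0.11879179998930987 plane [-0.0574  0.1111]
(array([-116.8,   -4.8,   46.6]), np.float64(0.2))
```

Request:
apply_moves:
  linear:
    - [-25,-4,0]
    - [-55,-4,0]
    - [-85,-4,15]
    - [-114,-4,40]
    - [-114,-4,65]
    - [-114,-4,80]
    - [-114,-4,86]
    - [-114,-4,88]
    - [-114,-4,88]
    - [-114,-4,88]
  turn: [0,0,0,0,0,0,0,0,0,0]

```text
t: 12.15
position: [0.4163, 0.1577, 0.1291]
orientation: [-3.141, -0.001, 0.073]
force: [-1.0, 0.3, -0.2]
opening: 0.0001
finger_force: 0.0
```

Request:
apply_moves:
  linear:
    - [0,0,2]
    - [0,0,4]
    - [0,0,6]
    - [0,0,7]
    - [0,0,8]
    - [0,0,8.5]
    - [0,0,9]
    - [0,0,9.5]
    - [0,0,10]
    - [0,0,10]
  turn: [0,0,0,0,0,0,0,0,0,0]

```text
t: 13.4
position: [0.4159, 0.1575, 0.1189]
orientation: [3.141, -0.0, 0.073]
force: [-1.6, 0.0, 6.4]
opening: 0.0008
finger_force: 2.7
```

Request:
apply_moves:
  linear:
    - [0,0,0.3]
    - [0,0,0.6]
    - [0,0,0.9]
    - [0,0,1.2]
  turn: [0,0,0,0]

```text
t: 13.9
position: [0.4157, 0.1575, 0.118]
orientation: [3.141, 0.0, 0.073]
force: [-4.6, -1.5, 10.6]
opening: 0.0006
finger_force: 5.7
```

Request:
apply_moves:
  linear:
    - [0,0,0.4]
    - [0,0,0.8]
    - [0,0,1.2]
    - [0,0,1.6]
  turn: [0,0,0,0]

```text
t: 14.4
position: [0.4154, 0.1575, 0.1163]
orientation: [3.141, 0.001, 0.073]
force: [-4.4, -1.5, 9.0]
opening: 0.0004
finger_force: 4.6
```

Request:
apply_moves:
  linear:
    - [0,0,0.5]
    - [0,0,1.0]
    - [0,0,1.5]
    - [0,0,2.0]
  turn: [0,0,0,0]

```text
t: 14.9
position: [0.4161, 0.1574, 0.1138]
orientation: [-3.142, -0.0, 0.073]
force: [-0.8, 0.8, 0.1]
opening: 0.0004
finger_force: 0.0
```

It snapped. I'll follow it down to the stop.

Request:
apply_moves:
  linear:
    - [0,0,0.5]
    - [0,0,1.0]
    - [0,0,1.4]
    - [0,0,1.8]
  turn: [0,0,0,0]

```text
t: 15.4
position: [0.4159, 0.1575, 0.112]
orientation: [-3.142, 0.0, 0.073]
force: [0.1, 0.6, 0.1]
opening: 0.0003
finger_force: 0.0
```

Request:
apply_moves:
  linear:
    - [0,0,0.3]
    - [0,0,0.6]
    - [0,0,0.9]
  turn: [0,0,0]

```text
t: 15.78
position: [0.4159, 0.1575, 0.1111]
orientation: [3.142, -0.0, 0.073]
force: [0.8, 1.4, -0.4]
opening: 0.0005
finger_force: 0.0
```

Request:
apply_moves:
  linear:
    - [0,0,0.3]
    - [0,0,0.6]
    - [0,0,0.9]
  turn: [0,0,0]

```text
t: 16.15
position: [0.416, 0.1575, 0.1109]
orientation: [3.141, -0.0, 0.073]
force: [-4.2, -1.8, 12.8]
opening: 0.0004
finger_force: 6.5
```

Request:
apply_moves:
  linear:
    - [0,0,0.1]
    - [0,0,0.1]
  turn: [0,0]

```text
t: 16.4
position: [0.416, 0.1575, 0.1109]
orientation: [3.141, -0.001, 0.073]
force: [-4.0, -1.9, 10.9]
opening: 0.0005
finger_force: 5.9
```

Request:
apply_moves:
  linear:
    - [0,0,0.2]
    - [0,0,0.3]
    - [0,0,0.3]
  turn: [0,0,0]

```text
t: 16.77
position: [0.4159, 0.1575, 0.1108]
orientation: [3.141, -0.0, 0.073]
force: [-3.1, -2.6, 14.9]
opening: 0.0006
finger_force: 7.7
```

Request:
apply_moves:
  linear:
    - [0,0,0.1]
    - [0,0,0.1]
    - [0,0,0.1]
    - [0,0,0.1]
    - [0,0,0.1]
    - [0,0,0.1]
    - [0,0,0.1]
    - [0,0,0.1]
  turn: [0,0,0,0,0,0,0,0]

```text
t: 17.77
position: [0.416, 0.1575, 0.1108]
orientation: [3.141, -0.001, 0.073]
force: [-4.7, -2.4, 16.6]
opening: 0.0004
finger_force: 8.2
```

Request:
apply_moves:
  linear:
    - [0,0,-0.5]
    - [0,0,-2]
    - [0,0,-10]
    - [0,0,-35]
    - [0,0,-70]
    - [0,0,-110]
    - [0,0,-130]
    - [0,0,-130]
    - [0,0,-130]
    - [0,0,-130]
  turn: [0,0,0,0,0,0,0,0,0,0]

```text
t: 19.02
position: [0.4153, 0.1572, 0.2387]
orientation: [3.141, 0.002, 0.073]
force: [0.2, 0.6, 0.3]
opening: 0.0007
finger_force: 0.0
```

```bash
python3 look.py
python3 - <<'E'
from h import *
P=pts(dict(np.load('top.npz')))
m=(P[...,2]>.095)&(P[...,2]<.135)&(P[...,0]>.41)&(P[...,0]<.53)&(P[...,1]>.06)&(P[...,1]<.26)
q=P[m];q=q[abs(q[:,2]-np.median(q[:,2]))<.006];print(len(q),'slope',np.polyfit(q[:,0],q[:,2],1))
E
```

```text
19.025 [0.4153 0.1572 0.2387] [0.2377 0.5667 0.2735]
scene 3130 top pts x,z [-0.0752  0.029 ] x range [-0.1522 -0.002 ]
top 2218 top pts x,z [-0.0539  0.031 ] x range [-0.1433 -0.0002]
3462 slope [-0.00017098  0.11090223]
```

The lid now measures flat: slope about 0, top face at 0.111 m.

```bash
python3 -c "
from cell import job; print(job.job_done())"
```

```text
the job is handed in; nothing more can be done
None
```

I handed the job in at about 19 s. The lid fell on its own onto the catch, snapped at about 10 N, and was held at about 15 N for over a second. It now measures flat, with the gripper clear above it; I did not re-measure the bystanders, and no verdict came back.

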